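# Fit the scouring wheel on the sole sander

### The arm

A 6-joint arm with a two-finger parallel gripper is mounted at the origin on the work surface. World frame = base frame: x ahead of the robot, y to its left, z up, the work surface at z = 0. Lengths are in m, angles in rad, forces in N, time in s.
With the tool pointing down it reaches from about 0.35 to 0.775 m from the base axis. Payload 7.3 kg.
Tool frame: the origin (TCP) lies at the very end of the fingers, on their centre line; the grasp point (between the pads) lies 19 mm behind it; z points along the fingers, y is the line along which they close (so a half turn about z gives the same grasp; the last joint's range is limited). The gripper opens to 92 mm and grips with 3 to 60 N. Pads are 19 mm wide; open, the fingers measure 130 mm over their backs; the gripper's body (75 mm by 190 mm) begins 47 mm behind the grasp point.
Start: joints at [1.201, 0.342, 1.524, -0, 1.275, -0.146], TCP at [0.116, 0.512, 0.227] pointing down, gripper open.
Joint ranges: [-2.53, 2.53], [-0.77, 2.02], [0.04, 2.7], [-1, 4.14], [0.28, 2.66], [-3.11, 3.11]. Speed limits (rad/s): [2.57, 2.57, 3.14, 3.14, 3.14, 3.14].

### API

Orientations are given as [roll, pitch, yaw] about the fixed x, y, z axes, in that order (R = Rz(yaw) Ry(pitch) Rx(roll)).
In Python, from cell import robot gives the robot as it stands.
- The arm moves only by the tool apply_moves, never from a script. Its argument "motion" is text: rows parted by semicolons, each of 7 numbers parted by spaces: the opening in per cent of the stroke, from 0 (shut) to 100 (fully open), then the shift along the tool's x, y, z in cm, then the turn, a rotation vector about the tool's x, y, z in rad. A call has 1 to 20 rows; each row shifts and turns the commanded pose from where the row before left it, along the tool's axes as they then stand; what a row does not reach is not made up. A row lasts 1/8 s, in which the tool goes at most 62.5 mm and 10.7 degrees, less where a joint would pass 70% of its speed; a pose out of reach is approached as far as the arm can. A call with a gripper value outside its range is refused whole. The fingers move at their own pace and stop on an object; "force" is the grip in N (left out, the last holds). Time passes only in rows, so rows that do not move let the fingers close. It gives the time, the measured TCP pose, the force, the opening and the grip force at its end, in the units of the state.
- robot.observe(): the state, without advancing time (a new reading comes with each control period).
- robot.read_camera(name): name is "scene" or "side" or "wrist"; returns a dict with "img" (420x560x3 uint8, red, green, blue), "fovy" (degrees; the focal length in pixels is half the picture's height over the tangent of half this angle, whatever the lens; pixels are square), "cx", "cy" (the principal point, pixels), "k1" (the pictures are not rectified: a ray, as slopes to the right and down, at radius r is drawn at 1 + k1 r^2 times it, then the intrinsics apply), "R" (3x3) and "t" (3): a world point X has camera coordinates R X + t; the wrist camera has in their place "hand_eye" (4x4, takes a point from camera to tool coordinates, whose origin is the TCP and whose axes are the flange's). Camera axes: x right, y down, z forward; pixel columns grow to the right and rows downward; lengths in m; the calibration is good to about 2 mm. A picture is of the moment at which its call begins: read the wrist's pose just before it. There is no depth.
- robot.hand_in(): hands the job in; it is judged then, once.
Trained networks look in a picture, given as the dict that the camera call returned (one of the last four; its "shot" number tells which), for a name from the list of things; names that differ only in an ending like _2 or _b are one class to them, and where a whole thing is asked for, a point or a joint stands for the part that bears it (a point fixed in the world has none). Each returns a list of dicts, best first, with "score" (0 to 1); they miss things now and then, are a little off and sometimes report something else, mostly with a low value. They report only what shows in the picture. A call takes as long as a camera call.
- robot.search_frame(target, picture): "centre" ([x, y, z] in m, in world coordinates, good to about 4 mm: the middle of the surface that is visible of it).
- robot.trace(target, picture): "pixels" (420x560 bool, what is visible of it).
The state is a dict: "time": time; "qpos": joint angles; "qvel": joint speeds; "joint_efforts": joint torques, N m; "tool_pos": TCP position; "tool_rot": TCP orientation; "contact_force": force on the tool from outside, world axes, zero at the start; "torque": the same for the moment, N m; "opening": finger opening in m; "grip_force": force on a finger pad.
Only numpy, scipy, OpenCV 4.12 (cv2) and the standard library are available. Lean on these libraries where they do the work, as an engineer would, in place of code of your own. Each camera call takes 0.05 s, during which the arm holds its last target. There are 200 camera calls.

### The job

Fit the heel-scouring wheel (the flat wheel with four bolt holes and a raised collar) on the bench sander: pick it up by its collar, lower it over the spindle onto the studs, turn it until all four holes line up with the four studs, and slide it down gently until it sits flat and fully home on the flange, then let go. Feel your way with a light hand, never forcing or dropping it, and leave everything else on the bench where it is.

Things in the scene. Friction and masses are not known exactly. Their poses are not given: they have to be found in the camera images.
- wheel: Loose scouring wheel flat on the bench, 0.45-0.8 kg: aluminium disc 130 mm dia, 16 thick (17 at its black rim); on top a round collar 44 dia, from 16 to 50 above the underside (grip it from above, any yaw). Bore 24 through the axis (26 in the collar). Four through holes 14 dia at x=+-27, y=+-27, i.e. every 90 degrees. Origin: centre of the underside; z: wheel axis, up.
- sander: Fixed bench sander, spindle upright: green housing 180 x 180 mm, 70 high (neck 80); on it a steel flange 116 dia, face 95 above the bench, carrying the spindle and studs (see the points). The flange stands at ANY turn about its axis, NOT reported and not the housing's: see it or find it by feel; a brake holds it there. Origin: centre of the underside; z up, switch on its -x side.
- seat (a point): Centre of the flange face, on the axis: the wheel's origin lies here when home. Four studs stand on the face, 10 mm dia, 20 tall (top 5 a cone to 5 dia), on a square: 27 from the axis both ways, every 90 degrees. Holes not in line: the wheel rests on the stud tips, underside 15-20 above the face; within about 0.05 rad of in line it slides down.
- spindle_tip (a point): Top centre of the fixed spindle, 50 mm above the flange face. Spindle 20 dia, its top 14 a cone narrowing to 12 dia; it enters the wheel's bore before the studs meet the disc and ends level with the collar's top when the wheel is home.
- last: Wooden shoe last, about 240 x 74 x 85 mm, lying on the bench; origin at its underside. Bystander.
- glue_tin: Plain steel glue tin, 84 mm in diameter, 95 mm high; origin at its underside. Bystander.
- dressing: Blue bottle of edge dressing, 56 mm in diameter, 120 mm high; origin at its underside. Bystander.
- hammer: Hammer lying on the bench, 240 mm long along its x; origin at its underside. Bystander.
- brush: Brush lying on the bench, 190 mm long along its x; origin at its underside. Bystander.
- felt_wheel: Grey felt polishing wheel, 90 mm in diameter, 30 mm high with its hub, without holes; origin at its underside. Bystander.
- heel_block: Black rubber heel, about 76 x 58 x 24 mm; origin at its underside. Bystander.

How it is judged:
On the way, in this order (a step that is already met when the one before it is completed fails the run):
1. the wheel is lifted off the bench (height (world z) of wheel above 0.05 m), for 0.1 s.
2. the wheel is on the spindle, its underside between 10 and 40 mm above the flange (horizontal distance between wheel and seat below 0.006 m and z of wheel in the frame of seat between 0.01 and 0.04 m), for 0.1 s.
At the end, for the whole second after the job is handed in: The wheel lies still and flat (within 0.04 rad) on the flange, all four studs in its holes: its underside within 3 mm of the flange face, its axis within 4 mm of the spindle's, and it is released (horizontal distance between wheel and seat below 0.004 m and z of wheel in the frame of seat between -0.003 and 0.003 m and angle between the z axis of wheel and the z axis of seat, either way round below 0.04 rad and linear speed of wheel below 0.02 m/s and angular speed of wheel below 0.1 rad/s); the robot touches nothing.
It fails at once if the wheel is forced on the sander with more than 80 N in all (contact force between wheel and sander above 80 N).
It fails at once if another thing on the bench is moved more than 30 mm (distance of any of last, glue_tin, dressing, hammer, brush, felt_wheel, heel_block from where it was at the start of the episode above 0.03 m).
It fails at once if the wheel is dropped: it moves faster than 0.3 m/s on the spindle (distance between wheel and seat below 0.035 m and linear speed of wheel above 0.3 m/s).
It also fails if it takes over 70 s, if anything falls off the work surface, if the arm or the gripper's body presses on something with over 40 N, if the wrist force passes 120 N, or if a joint passes its speed limit or range.

## Working session

There is one attempt and no reset: what is moved stays moved. The work goes in short steps, Python scripts to look and compute and a tool call to move; the robot and the scene stay as the last step left them, time stands still between calls to the robot, and variables do not carry over. Pictures are saved under pics/ and viewed, at most 10 in all, crops included, and the job is handed in when it is done.

Besides the shell and the picture viewer there is one more tool, called after "Emit:" as name(argument=value, ...) on one line, values as JSON. apply_moves: Moves the arm, as the interface text tells. Its arguments: {"type":"object","properties":{"motion":{"type":"string"},"force":{"type":"number"}},"required":["motion"]}

```bash
mkdir -p pics; cat > h.py <<'E'
import numpy as np, cv2
from cell import robot
from scipy.spatial.transform import Rotation as Ro
def pose(s):
    T=np.eye(4); r=np.array(s["tool_rot"],float)
    T[:3,:3]=r if r.shape==(3,3) else Ro.from_euler('xyz',r).as_matrix()
    T[:3,3]=s["tool_pos"]; return T
def cam(p,s=None):
    f=p["img"].shape[0]/2/np.tan(np.radians(p["fovy"])/2)
    if "R" in p: R=np.array(p["R"]);t=np.array(p["t"])
    else:
        M=np.linalg.inv(pose(s)@np.array(p["hand_eye"]));R=M[:3,:3];t=M[:3,3]
    return f,p["cx"],p["cy"],p["k1"],R,t
def proj(c,X):
    f,cx,cy,k,R,t=c; q=np.atleast_2d(X)@R.T+t; u=q[:,:2]/q[:,2:]
    r2=(u**2).sum(1,keepdims=True); return u*(1+k*r2)*f+[cx,cy]
def ray(c,px):
    f,cx,cy,k,R,t=c; d=(np.atleast_2d(px)-[cx,cy])/f; u=d.copy()
    for _ in range(20): u=d/(1+k*(u**2).sum(1,keepdims=True))
    v=np.c_[u,np.ones(len(u))]@R; return -R.T@t, v/np.linalg.norm(v,axis=1,keepdims=True)
def plane(c,px,z):
    o,v=ray(c,px); return o+v*((z-o[2])/v[:,2])[:,None]
def tri(rs):
    A=np.zeros((3,3));b=np.zeros(3)
    for o,v in rs:
        P=np.eye(3)-np.outer(v,v);A+=P;b+=P@o
    return np.linalg.solve(A,b)
def save(n,im): cv2.imwrite(f'pics/{n}.png',np.ascontiguousarray(im[...,::-1]))
E
cat > a.py <<'E'
from h import *
s=robot.observe(); print(s)
ps={}
for n in("scene","side","wrist"):
    p=robot.read_camera(n); save(n+'0',p["img"])
    for tg in("wheel","sander","spindle_tip","felt_wheel"):
        try:
            for d in robot.search_frame(tg,p)[:2]: print(n,tg,d)
        except Exception as e: print(n,tg,e)
a=[cv2.imread(f'pics/{n}0.png') for n in("scene","side")]
cv2.imwrite('pics/both.png',cv2.resize(np.hstack(a),(800,300)))
E
python3 a.py
```

```text
{'time': 0.0, 'qpos': array([ 1.20101971e+00,  3.42715953e-01,  1.52506274e+00, -5.88771316e-06,
        1.27538050e+00, -1.45996559e-01]), 'qvel': array([-0.00052948, -0.0006881 ,  0.00124803, -0.00027755, -0.00054259,
       -0.00066297]), 'joint_efforts': array([-1.29285399e-04, -4.31224573e+01, -2.44227809e+01,  7.17479177e-02,
        5.58750762e-02, -1.09180442e-04]), 'tool_pos': array([0.11633   , 0.51151518, 0.22603252]), 'tool_rot': array([-3.14004196e+00, -2.22327853e-04,  2.91781414e+00]), 'contact_force': array([ 0.06036047, -0.75900152, -0.01596043]), 'torque': array([ 0.02946856, -0.01944449, -0.0273432 ]), 'grip_force': 0.0, 'opening': 0.0916030035638915}
scene wheel {'centre': [0.5998, 0.2347, 0.0138], 'score': 0.79}
scene wheel {'centre': [0.5909, -0.2034, 0.0676], 'score': 0.41}
scene sander {'centre': [0.5921, -0.2029, 0.0707], 'score': 0.98}
scene spindle_tip {'centre': [0.5936, -0.206, 0.0705], 'score': 0.84}
scene felt_wheel {'centre': [0.4832, 0.3986, 0.0239], 'score': 0.56}
side wheel {'centre': [0.5808, 0.2236, 0.016], 'score': 0.68}
side sander {'centre': [0.5358, -0.2261, 0.0743], 'score': 0.76}
side spindle_tip {'centre': [0.5316, -0.2308, 0.0719], 'score': 0.67}
side felt_wheel {'centre': [0.4708, 0.3922, 0.0209], 'score': 0.96}
```

View pics/scene0.png

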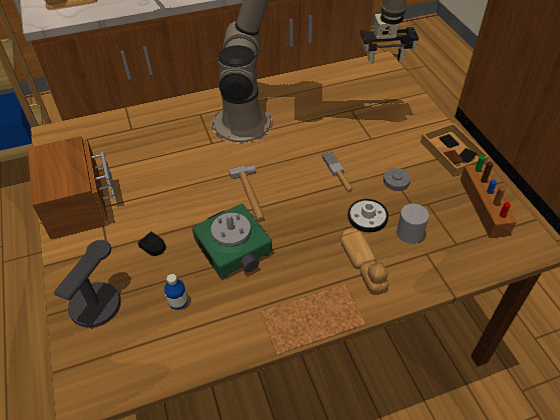

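View pics/side0.png

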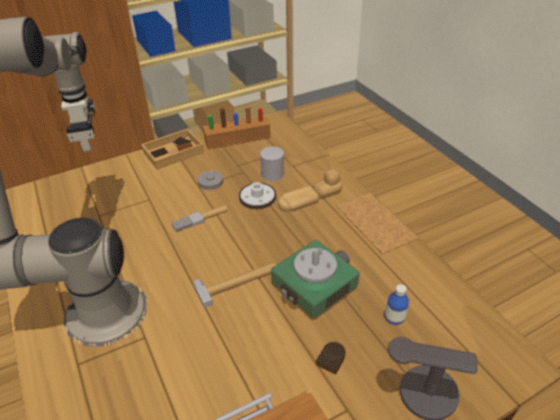

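The scene shows the wheel at (368,214) with collar up, and the sander at (232,238) with flange and studs. The side view shows the wheel at (257,194) and the sander at (315,275).

```bash
cat > b.py <<'E'
from h import *
np.set_printoptions(precision=4,suppress=True)
s=robot.observe(); ps=[robot.read_camera(n) for n in("scene","side")]
w=robot.read_camera("wrist"); print(w["hand_eye"],w["fovy"],w["cx"],w["cy"],w["k1"])
for tg,z in(("wheel",.0165),("spindle_tip",.07)):
    for p in ps:
        for d in robot.trace(tg,p)[:1]:
            m=d["pixels"];y,x=np.nonzero(m);c=cam(p);print(tg,d["score"],x.mean(),y.mean(),x.min(),x.max(),y.min(),y.max())
            (a,b),_,_=cv2.fitEllipse(max(cv2.findContours(m.astype(np.uint8),0,1)[0],key=len)); print(plane(c,[[a,b]],z))
# by eye: spindle tip
print(tri([(ray(cam(ps[0]),[[231,219]])[0],ray(cam(ps[0]),[[231,219]])[1][0]),(ray(cam(ps[1]),[[316,254]])[0],ray(cam(ps[1]),[[316,254]])[1][0])]))
E
python3 b.py
```

```text
[[-0.0002 -0.9598 -0.2807  0.0761]
 [ 1.      0.0003 -0.002  -0.0002]
 [ 0.002  -0.2807  0.9598 -0.1585]
 [ 0.      0.      0.      1.    ]] 67.97755130004889 283.32904799462074 207.72400594567253 -0.0642684806412862
wheel 0.93 367.17929759704253 215.02125693160812 347 387 199 231
[[0.5939 0.24   0.0165]]
wheel 0.72 256.7817258883249 196.68274111675126 239 275 183 209
[[0.5788 0.2292 0.0165]]
spindle_tip 0.79 231.95287958115182 240.31753926701572 191 271 204 276
[[ 0.5847 -0.2022  0.07  ]]
spindle_tip 0.78 314.72456813819576 276.8217370441459 271 357 240 316
[[ 0.5379 -0.2226  0.07  ]]
[ 0.5557 -0.1932  0.1275]
```

Emit:
apply_moves(motion="100 -5.2 -1.67 -0.3 0 0 0;100 -5.2 -1.67 -0.3 0 0 0;100 -5.2 -1.67 -0.3 0 0 0;100 -5.2 -1.67 -0.3 0 0 0;100 -5.2 -1.67 -0.3 0 0 0;100 -5.2 -1.67 -0.3 0 0 0;100 -5.2 -1.67 -0.3 0 0 0;100 -5.2 -1.67 -0.3 0 0 0;100 -5.2 -1.67 -0.3 0 0 0;100 -5.2 -1.67 -0.3 0 0 0;100 0 0 0 0 0 0;100 0 0 0 0 0 0")

```text
time: 2.6
tool_pos: [0.586, 0.2338, 0.2563]
tool_rot: [-3.142, -0.001, 2.917]
contact_force: [-0.3, 0.2, 0.5]
opening: 0.0918
grip_force: 0.0
```

```bash
cat > c.py <<'E'
from h import *
import sys,pickle
np.set_printoptions(precision=4,suppress=True)
n=sys.argv[1]
s=robot.observe(); w=robot.read_camera("wrist"); print(s["time"],s["tool_pos"],s["tool_rot"],s["contact_force"],s["qpos"])
save(n,w["img"]); c=cam(w,s); pickle.dump((c,w["img"]),open(n+'.pkl','wb'))
for t in sys.argv[2:]:
    for d in robot.search_frame(t,w)[:1]: print(t,d)
E
python3 c.py w1 wheel glue_tin last felt_wheel
```

```text
2.6 [0.586  0.2338 0.2563] [-3.1415 -0.0012  2.9175] [-0.3122  0.2274  0.4794] [ 0.2581  0.5257  1.151   0.0005  1.466  -1.0887]
wheel {'centre': [0.5829, 0.2423, 0.0122], 'score': 0.68}
glue_tin {'centre': [0.6638, 0.3361, 0.0861], 'score': 0.66}
last {'centre': [0.6853, 0.1552, 0.0339], 'score': 0.6}
felt_wheel {'centre': [0.4802, 0.3986, 0.0187], 'score': 0.67}
```

View pics/w1.png

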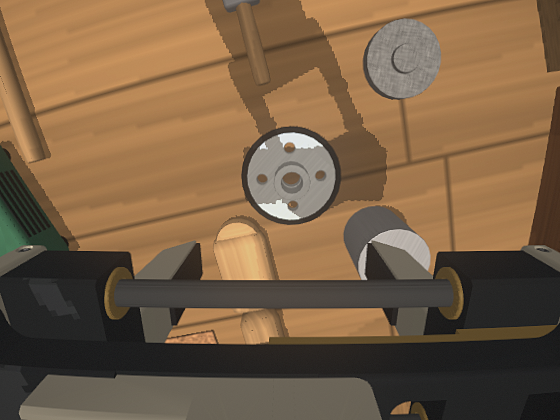

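The wrist view shows the wheel centred at (292,175). The holes are near (289,147), (320,175), (293,206) and (262,179). The tin is at lower right (395,240) and the last's toe at (243,240). I'll turn the fingers about 0.52 rad clear of the tin, which also gives me a second view.

Emit:
apply_moves(motion="100 0 0 0 0 0 -0.13;100 0 0 0 0 0 -0.13;100 0 0 0 0 0 -0.13;100 0 0 0 0 0 -0.13;100 0 0 0 0 0 0;100 0 0 0 0 0 0")

```text
time: 3.6
tool_pos: [0.5862, 0.234, 0.2569]
tool_rot: [3.142, 0.0, -2.847]
contact_force: [-0.4, 0.8, -0.2]
opening: 0.0919
grip_force: 0.0
```

```bash
python3 c.py w2; cat > d.py <<'E'
from h import *
import pickle
from scipy.optimize import least_squares
np.set_printoptions(precision=4,suppress=True)
D=[pickle.load(open(f'{n}.pkl','rb')) for n in('w1','w2')]
rs=[];
for i,(c,im) in enumerate(D):
    u0=proj(c,[.585,.236,.0165])[0]
    hsv=cv2.cvtColor(im,cv2.COLOR_RGB2HSV)
    # disc edge: radial scan outward for first dark rim (V<60)
    cen=u0
    for it in range(4):
        pts=[]
        for a in np.linspace(0,2*np.pi,120,endpoint=False):
            r=np.arange(30,62,.25); q=cen+np.outer(r,[np.cos(a),np.sin(a)])
            g=cv2.remap(hsv[...,2],q[:,0].astype(np.float32)[None],q[:,1].astype(np.float32)[None],1)[0]
            k=np.nonzero(g<60)[0]
            if len(k): pts.append(q[k[0]])
        pts=np.array(pts,np.float32); e=cv2.fitEllipse(pts); cen=np.array(e[0])
    W=plane(c,pts,.0165)[:,:2]
    f=lambda p:np.hypot(*(W-p[:2]).T)-p[2]
    r=least_squares(f,[.585,.236,.06],loss='soft_l1',f_scale=.001)
    print(i,len(pts),e,r.x,np.std(r.fun)); rs.append((ray(c,[e[0]])[0],ray(c,[e[0]])[1][0]))
print('tri',tri(rs))
v=[]
for i,(c,im) in enumerate(D):
    x,y=proj(c,[.585,.236,.0165])[0].astype(int)
    v.append(cv2.resize(im[y-65:y+65,x-65:x+65],None,fx=3,fy=3,interpolation=2))
save('crop1',np.hstack(v))
E
python3 d.py
```

```text
3.6 [0.5862 0.234  0.2569] [ 3.1415  0.0003 -2.8473] [-0.3715  0.8238 -0.2348] [ 0.2584  0.5252  1.1502  0.0001  1.4659 -1.6067]
0 94 ((289.7351989746094, 176.54678344726562), (89.9100341796875, 93.46981811523438), 40.049400329589844) [0.5873 0.2414 0.0591] 0.0015281010495896837
1 88 ((288.225830078125, 178.718017578125), (89.6190414428711, 92.9925537109375), 73.55279541015625) [0.5876 0.2404 0.0596] 0.0014890281408117074
tri [ 0.5888  0.2409 -0.0019]
```

View pics/crop1.png

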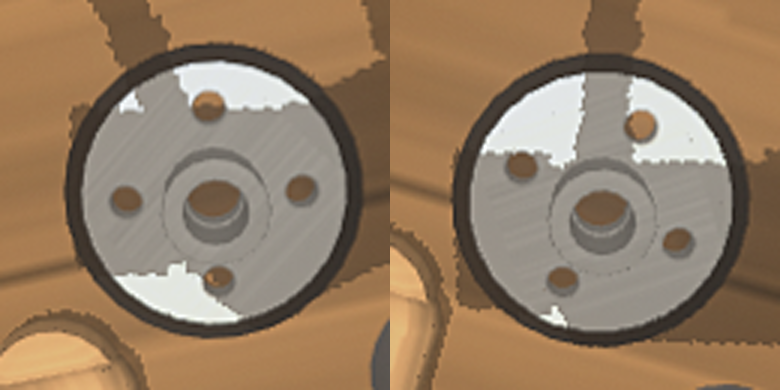

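The crop shows the rim, bore, collar and all four holes clearly in both views, with hole centres as read from it.

```bash
cat > e.py <<'E'
from h import *
import pickle
np.set_printoptions(precision=4,suppress=True)
D=[pickle.load(open(f'{n}.pkl','rb'))[0] for n in('w1','w2')]
H=[[(209,107),(302,190),(219,279),(126,201)],[(251,126),(132,166),(172,279),(288,240)]]
RM=[[(66,190),(362,190),(214,43),(214,337)],[(63,200),(358,200),(210,54),(210,346)]]
CT=[(216,213),(214,220)]
q=[[],[]]
for i,c in enumerate(D):
    o=proj(c,[.585,.236,.0165])[0].astype(int)-65
    F=lambda p:(np.array(p,float)+.5)/3-.5+o
    h=plane(c,F(H[i]),.016)[:,:2]; m=h.mean(0); a=np.unwrap(4*np.arctan2(*(h-m).T[::-1]))/4
    r=plane(c,F(RM[i]),.015)
    print(i,'holes',m,np.hypot(*(h-m).T),a%(np.pi/2),'rim x',r[:2].mean(0),np.linalg.norm(r[0]-r[1]),'y',r[2:].mean(0),np.linalg.norm(r[2]-r[3]))
    print('collar',plane(c,F([CT[i]]),.05))
    for k,p in((0,np.mean(F(RM[i]),0)),(1,F(CT[i]))):
        o_,v=ray(c,[p]); q[k].append((o_,v[0]))
print('tri',tri(q[0]),tri(q[1]))
E
python3 e.py
```

```text
0 holes [0.5863 0.2429] [0.0378 0.0381 0.0377 0.0382] [1.4087 1.4084 1.4119 1.4124] rim x [0.5842 0.2434 0.015 ] 0.12829669901297833 y [0.5868 0.2428 0.015 ] 0.1291870360174263
collar [[0.5871 0.2428 0.05  ]]
1 holes [0.5859 0.2421] [0.0376 0.0377 0.0379 0.0376] [1.3984 1.4126 1.4003 1.4222] rim x [0.5845 0.2416 0.015 ] 0.12840402269634066 y [0.5872 0.2422 0.015 ] 0.12921884103987902
collar [[0.5856 0.2427 0.05  ]]
tri [ 0.5881  0.243  -0.0055] [0.5862 0.2427 0.0508]
```

Emit:
apply_moves(motion="100 -0.25 0.81 3 0 0 0;100 0 0 5 0 0 0;100 0 0 5 0 0 0;100 0 0 5 0 0 0;100 0 0 2.5 0 0 0;100 0 0 1.8 0 0 0;100 0 0 1 0 0 0;100 0 0 0 0 0 0;100 0 0 0 0 0 0")

```text
time: 4.78
tool_pos: [0.5873, 0.2424, 0.0249]
tool_rot: [3.142, 0.002, -2.846]
contact_force: [1.0, -0.7, -0.8]
opening: 0.0919
grip_force: 0.0
```

Emit:
apply_moves(motion="40 0 0 0 0 0 0;40 0 0 0 0 0 0;40 0 0 0 0 0 0;40 0 0 0 0 0 0;40 0 0 0 0 0 0;40 0 0 0 0 0 0;40 0 0 0 0 0 0;40 0 0 0 0 0 0", force=35)

```text
time: 5.78
tool_pos: [0.5864, 0.2423, 0.0237]
tool_rot: [3.141, 0.0, -2.845]
contact_force: [-0.8, 1.5, 0.0]
opening: 0.0424
grip_force: 35.0
```

Emit:
apply_moves(motion="40 0 0 -0.5 0 0 0;40 0 0 -1.5 0 0 0;40 0 0 -3 0 0 0;40 0 0 -4 0 0 0;40 0 0 -5 0 0 0;40 0 0 -5 0 0 0;40 0 0 -4 0 0 0;40 0.2 -2.5 0 0 0 0;40 0.4 -5 0 0 0 0;40 0.5 -5 0 0 0 0;40 0.5 -5 0 0 0 0;40 0.5 -5 0 0 0 0;40 0.5 -5 0 0 0 0;40 0.5 -5 0 0 0 0;40 0.5 -5 0 0 0 0;40 0 -3.2 0 0 0 0;40 0 0 0 0 0 0;40 0 0 0 0 0 0;40 0 0 0 0 0 0")

```text
time: 8.15
tool_pos: [0.6707, -0.1563, 0.254]
tool_rot: [3.141, -0.0, -2.844]
contact_force: [0.1, -0.7, -7.8]
opening: 0.0431
grip_force: 35.0
```

```bash
python3 c.py w3 sander spindle_tip
```

```text
8.15 [ 0.6707 -0.1563  0.254 ] [ 3.1412 -0.     -2.844 ] [ 0.11   -0.6928 -7.7618] [-0.3403  0.6489  0.942   0.0003  1.551  -2.2087]
sander {'centre': [0.5562, -0.197, 0.0765], 'score': 0.76}
spindle_tip {'centre': [0.5578, -0.1963, 0.073], 'score': 0.91}
```

View pics/w3.png

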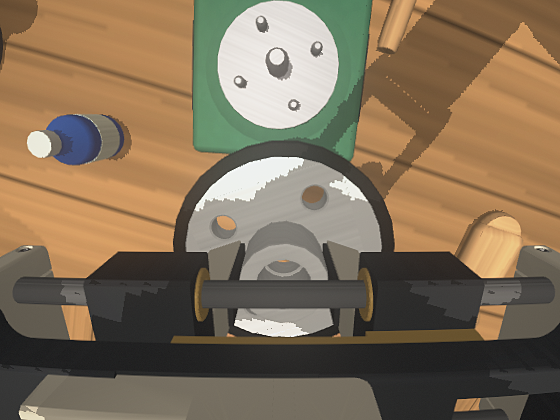

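The flange is centred near (278,65). The studs are near (262,21), (317,47), (293,104) and (240,81), and the spindle tip is around (277,55). The wheel is held upright below, with the gripped holes visible at (315,197) and (224,226). Next I'll take a second view.

Emit:
apply_moves(motion="40 -0.5 -3 0 0 0 0;40 -0.5 -3 0 0 0 0;40 0 0 0 0 0 0;40 0 0 0 0 0 0;40 0 0 0 0 0 0")

```text
time: 8.93
tool_pos: [0.6979, -0.211, 0.254]
tool_rot: [3.141, 0.0, -2.844]
contact_force: [0.5, -0.9, -7.4]
opening: 0.0427
grip_force: 35.0
```

```bash
python3 c.py w4; cat > f.py <<'E'
from h import *
import pickle
v=[]
for n in('w3','w4'):
    c,im=pickle.load(open(n+'.pkl','rb'))
    x,y=proj(c,[.556,-.195,.1])[0].astype(int); x0=max(0,x-66); y0=max(0,y-66); print(n,x0,y0)
    v.append(cv2.resize(im[y0:y0+132,x0:x0+132],None,fx=3,fy=3,interpolation=2))
save('crop2',np.hstack(v)); print(v[0].shape)
E
python3 f.py
```

```text
8.925 [ 0.6979 -0.211   0.254 ] [ 3.1413  0.0002 -2.8443] [ 0.5086 -0.8612 -7.3552] [-0.3988  0.7453  0.7632  0.0003  1.6331 -2.2668]
w3 214 2
w4 278 0
(396, 396, 3)
```

View pics/crop2.png

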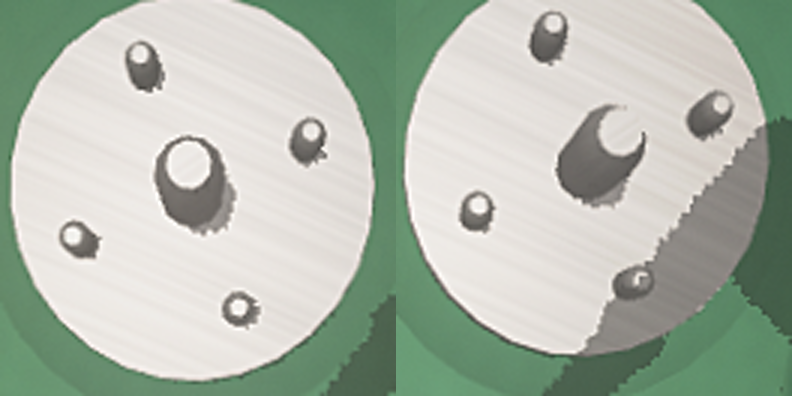

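Tops are clearly visible in both crops: four stud tips (white dots) and the spindle top at (188,164) in A and (227,131) in B.

```bash
cat > g.py <<'E'
from h import *
import pickle
np.set_printoptions(precision=4,suppress=True)
S=[[(140,54),(312,130),(238,307),(71,237)],[(158,24),(325,102),(244,279),(81,203)]]
T=[(188,164),(227,131)]
O=[(214,2),(278,0)]
C=[pickle.load(open(n+'.pkl','rb'))[0] for n in('w3','w4')]
P=[[(np.array(p,float)+.5)/3-.5+O[i] for p in S[i]+[T[i]]] for i in(0,1)]
for i in(0,1):
    h=plane(C[i],P[i][:4],.115)[:,:2];m=h.mean(0);a=np.arctan2(*(h-m).T[::-1])
    print(m,np.hypot(*(h-m).T),a%(np.pi/2),'spindle',plane(C[i],[P[i][4]],.145))
X=np.array([tri([(lambda o,v:(o,v[0]))(*ray(C[i],[P[i][k]])) for i in(0,1)]) for k in range(5)])
print(X)
h=X[:4,:2];m=h.mean(0);print(m,np.hypot(*(h-m).T),np.arctan2(*(h-m).T[::-1])%(np.pi/2))
E
python3 g.py
```

```text
[ 0.5544 -0.1983] [0.0382 0.0387 0.0381 0.0388] [0.6816 0.6916 0.6845 0.6927] spindle [[ 0.5543 -0.1983  0.145 ]]
[ 0.5541 -0.1985] [0.0376 0.0384 0.0381 0.0382] [0.6831 0.69   0.6788 0.6752] spindle [[ 0.5541 -0.1977  0.145 ]]
[[ 0.5249 -0.2223  0.1151]
 [ 0.5293 -0.1685  0.1134]
 [ 0.5837 -0.1743  0.1136]
 [ 0.5788 -0.2282  0.1166]
 [ 0.5548 -0.1981  0.1478]]
[ 0.5542 -0.1983] [0.0378 0.0388 0.0381 0.0387] [0.6865 0.6964 0.6829 0.6894]
```

Emit:
apply_moves(motion="40 1.77 0.72 0 0 0 0;40 3.6 1.5 0 0 0 0;40 3.6 1.5 0 0 0 0;40 3 1.2 0 0 0 0;40 1.4 0.5 0 0 0 0;40 0 0 0 0 0 0.124;40 0 0 0 0 0 0.15;40 0 0 0 0 0 0.15;40 0 0 0 0 0 0.15;40 0 0 0 0 0 0.15;40 0 0 0 0 0 0;40 0 0 0 0 0 0;40 0 0 0 0 0 0")

```text
time: 10.6
tool_pos: [0.5542, -0.1991, 0.2538]
tool_rot: [3.141, 0.0, 2.716]
contact_force: [-0.2, -1.7, -8.2]
opening: 0.0421
grip_force: 35.0
```

```bash
python3 c.py w5; cat > k.py <<'E'
from h import *
import pickle
np.set_printoptions(precision=4,suppress=True)
c,_=pickle.load(open('w3.pkl','rb'))
h=plane(c,[[314.5,196.5],[223.5,226.5]],.254-.0237+.016)
d=h[0]-h[1];print(h,np.linalg.norm(d),(np.arctan2(d[1],d[0])+np.pi/4)%(np.pi/2))
s=robot.observe(); print((np.array(s["tool_pos"])[:2]),s["torque"])
c,im=pickle.load(open('w5.pkl','rb'))
save('crop3',im[110:360,130:430].repeat(2,0).repeat(2,1))
E
python3 k.py
```

```text
10.6 [ 0.5542 -0.1991  0.2538] [3.1415 0.0002 2.7156] [-0.1839 -1.6925 -8.1743] [-0.4751  0.4432  1.2927  0.0001  1.4055 -1.6199]
[[ 0.633  -0.1503  0.2463]
 [ 0.6648 -0.194   0.2463]] 0.054020985786814114 1.4135501779240354
[ 0.5542 -0.1992] [-0.0137  0.032  -0.0177]
```

View pics/crop3.png

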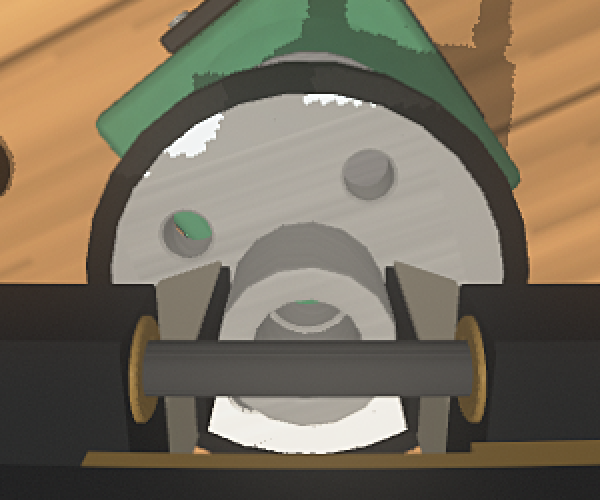

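The wheel is held square: hole spacing is 54.0 mm, the centre is on the TCP and the angle is 0.689 against the studs' 0.686. Now I'll lower it.

Emit:
apply_moves(motion="40 0.04 0.08 1.5 0 0 0;40 0 0 2.5 0 0 0;40 0 0 2.5 0 0 0;40 0 0 1.5 0 0 0;40 0 0 0.5 0 0 0;40 0 0 0.5 0 0 0;40 0 0 0.5 0 0 0;40 0 0 0 0 0 0;40 0 0 0 0 0 0")

```text
time: 11.78
tool_pos: [0.5544, -0.1985, 0.1591]
tool_rot: [3.142, 0.001, 2.714]
contact_force: [0.3, -0.7, -7.8]
opening: 0.0423
grip_force: 35.0
```

Emit:
apply_moves(motion="40 0 0 0.4 0 0 0;40 0 0 0.4 0 0 0;40 0 0 0.4 0 0 0;40 0 0 0.4 0 0 0;40 0 0 0 0 0 0;40 0 0 0 0 0 0")

```text
time: 12.52
tool_pos: [0.5543, -0.1984, 0.1428]
tool_rot: [3.142, 0.0, 2.714]
contact_force: [0.4, -0.3, -7.2]
opening: 0.0426
grip_force: 35.0
```

Emit:
apply_moves(motion="40 0 0 0.2 0 0 0;40 0 0 0.2 0 0 0;40 0 0 0.2 0 0 0;40 0 0 0.2 0 0 0;40 0 0 0 0 0 0;40 0 0 0 0 0 0")

```text
time: 13.28
tool_pos: [0.5543, -0.1984, 0.1347]
tool_rot: [3.142, 0.0, 2.714]
contact_force: [-0.5, -0.3, -7.3]
opening: 0.0429
grip_force: 35.0
```

Emit:
apply_moves(motion="40 0 0 0.2 0 0 0;40 0 0 0.2 0 0 0;40 0 0 0.2 0 0 0;40 0 0 0 0 0 0;40 0 0 0 0 0 0")

```text
time: 13.9
tool_pos: [0.5543, -0.1984, 0.1287]
tool_rot: [3.141, 0.0, 2.714]
contact_force: [-0.0, -0.8, -7.5]
opening: 0.0424
grip_force: 35.0
```

Past the stud tips (underside about 10 mm above the face) with no contact. Continuing.

Emit:
apply_moves(motion="40 0 0 0.2 0 0 0;40 0 0 0.2 0 0 0;40 0 0 0.2 0 0 0;40 0 0 0.1 0 0 0;40 0 0 0 0 0 0;40 0 0 0 0 0 0")

```text
time: 14.65
tool_pos: [0.5543, -0.1984, 0.1218]
tool_rot: [3.142, 0.0, 2.714]
contact_force: [0.3, -0.5, -7.2]
opening: 0.0427
grip_force: 35.0
```

Emit:
apply_moves(motion="40 0 0 0.1 0 0 0;40 0 0 0.1 0 0 0;40 0 0 0.05 0 0 0;40 0 0 0 0 0 0;40 0 0 0 0 0 0")

```text
time: 15.28
tool_pos: [0.5543, -0.1984, 0.1192]
tool_rot: [3.142, 0.0, 2.714]
contact_force: [-0.2, 0.6, -7.5]
opening: 0.0425
grip_force: 35.0
```

Emit:
apply_moves(motion="40 0 0 0.05 0 0 0;40 0 0 0.05 0 0 0;40 0 0 0 0 0 0;40 0 0 0 0 0 0")

```text
time: 15.78
tool_pos: [0.5543, -0.1984, 0.1187]
tool_rot: [3.142, 0.001, 2.714]
contact_force: [-3.2, 1.0, -1.1]
opening: 0.0427
grip_force: 35.0
```

The force dropped from 7.5 to 1 N exactly at the expected height, so the wheel is seated. Releasing gently.

Emit:
apply_moves(motion="50 0 0 0 0 0 0;55 0 0 0 0 0 0;60 0 0 0 0 0 0;70 0 0 0 0 0 0;80 0 0 0 0 0 0;90 0 0 0 0 0 0;90 0 0 0 0 0 0;90 0 0 0 0 0 0", force=10)

```text
time: 16.77
tool_pos: [0.5542, -0.1984, 0.1182]
tool_rot: [3.141, -0.0, 2.714]
contact_force: [0.0, -0.7, -0.3]
opening: 0.0826
grip_force: 0.0
```

Emit:
apply_moves(motion="90 0 0 -0.5 0 0 0;90 0 0 -1.5 0 0 0;90 0 0 -3 0 0 0;90 0 0 -4 0 0 0;90 0 0 -4 0 0 0;90 -1 0 -2 0 0 0;90 0 0 0 0 0 0;90 0 0 0 0 0 0;90 0 0 0 0 0 0")

```text
time: 17.9
tool_pos: [0.5626, -0.2022, 0.267]
tool_rot: [3.141, -0.002, 2.714]
contact_force: [0.4, -0.3, 0.2]
opening: 0.0823
grip_force: 0.0
```

```bash
python3 c.py w6 wheel
```

```text
17.9 [ 0.5626 -0.2022  0.267 ] [ 3.1414 -0.0025  2.7138] [ 0.4031 -0.3079  0.2182] [-0.4732  0.4554  1.2376  0.0001  1.451  -1.6162]
wheel {'centre': [0.5503, -0.1961, 0.1114], 'score': 0.64}
```

View pics/w6.png

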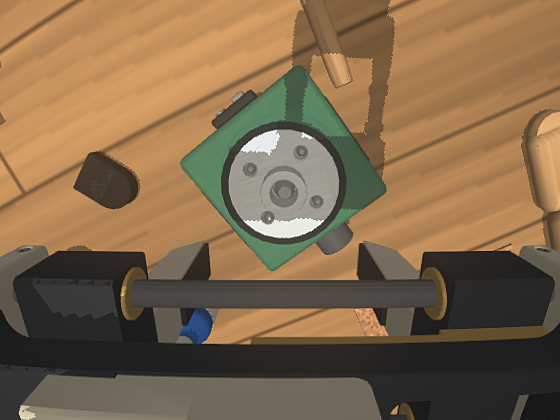

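The picture shows the wheel flat on the flange at (284,182), with studs in all four holes at (250,169), (302,152), (316,201) and (267,218). The spindle top is level with the collar at (284,192), and the gripper is clear.

```bash
python3 -c "
from cell import robot
print(robot.hand_in())"
```

```text
the job is handed in; nothing more can be done
None
```

The scouring wheel is fully home on the flange with all four studs in its holes and the gripper clear of it; I handed the job in at about 18 s, and no verdict came back.

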